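# Square the spot plate into the corner of the reading board

### The job

Slide the white spot plate with the two large black wells across the grey reading board until it is home in the corner farthest from the robot on its left-hand side, its long side flat against the far aluminium stop and its short end against the left stop, then let go of it. Keep it on the board as you slide it, do not lift it. Leave the six-well plate and the blue-capped bottle beside the board where they are.

Things in the scene. Friction and masses are not known exactly. Their poses are not given: they have to be found in the camera images.
- board: Grey board fixed on the table, 240 (its x, away from robot) by 320 (its y, to the left) by 6 mm, turned up to 15 degrees. Origin: centre of underside; z up. Two aluminium stops, 10 mm wide, 12 mm above its surface: far stop on the whole far edge, inner face at x = +110 mm; left stop on the whole left edge, inner face at y = +150 mm. Near and right edges open.
- spot_plate: White ceramic plate with TWO large black wells (26 mm) along its length: loose block 50 (x) by 80 (y) by 12 mm, about 100 g, slides freely. Starts on the board's near half, left or right, turned up to 20 degrees from it. Origin: centre of underside; z up. Home in the corner its centre is at x = +85, y = +110 mm of the board, its y along the board's y.
- six_well_plate: The look-alike: white ceramic plate of the same size, mass and axes, but with SIX small black wells (12 mm across). It lies loose on the nearer half of the board in the other place; the free gap between the plates is 15 mm or more. Leave alone.
- bottle: White plastic reagent bottle with blue cap, 72 mm across, 150 mm tall, about 300 g, standing loose on the table to the left of the board. Origin: centre of its underside. Leave alone.
Things that resemble listed ones, but are neither listed nor needed, are in the scene too. Leave any red look-alike of the spot_plate alone.

How it is judged:
By the outcome, as a careful person would: the job done as asked, in the order asked, and still so for the second after the job is handed in, with the robot touching nothing.
It also fails if it takes over 46 s, if anything falls off the work surface, if the arm or the gripper's body presses on something with over 40 N, if the wrist force passes 120 N, or if a joint passes its speed limit or range.

### The arm

A 6-joint arm with a two-finger parallel gripper is mounted at the origin on the work surface. World frame = base frame: x ahead of the robot, y to its left, z up, the work surface at z = 0. Lengths are in m, angles in degrees, forces in N, time in s.
With the tool pointing down it reaches from about 0.3 to 0.75 m from the base axis. Payload 8.5 kg.
Tool frame: the origin (TCP) lies midway between the tips of the shut fingers; the grasp point (between the pads) lies behind it (grasp_offset is the z of the grasp point in the tool frame, in m); z points along the fingers, y is the direction in which the jaws open and shut (so a half turn about z gives the same grasp; the last joint's range is limited). The gripper opens to 85 mm and grips with 20 to 120 N. Pads are 22 mm wide; open, the fingers measure 114 mm over their backs; the gripper's body (76 mm by 85 mm) begins 54 mm behind the grasp point. The pads swing forward as they close: fully open they stand 13 mm farther back than shut.
Start: joints at [60.946, 21.807, 74.336, -0, 83.858, -12.336], TCP at [0.158, 0.527, 0.202] pointing down, gripper open.
Joint ranges: [-178.18, 178.18], [-50.72, 133.34], [12.68, 142.11], [-81.47, 261.47], [9.98, 163.14], [-165.26, 165.26]. Speed limits (degrees/s): [136.94, 136.94, 180, 180, 180, 180].

### API

Orientations are given as a 3x3 rotation matrix whose columns are the frame's x, y, z axes.
In Python, from rig import * gives the robot as it stands.
- The arm moves only by the shell command python3 -m pendant 'ROWS' [FORCE]. ROWS is JSON, one flat list of numbers, 7 for each row, row after row: the finger opening in mm, from 0 to 85.4, then the shift along the tool's x, y, z in units of 50 mm (1.0 is 50 mm), then the turn, a rotation vector about the tool's x, y, z in units of 8 degrees (1.0 is 8 degrees). In form: [hand, dx, dy, dz, wx, wy, wz, hand, dx, dy, dz, wx, wy, wz, ...]. A call has 1 to 12 rows; each row shifts and turns the commanded pose from where the row before left it, along the tool's axes as they then stand; what a row does not reach is not made up. A row lasts 1/10 s, in which the tool goes at most 50 mm and 8.59 degrees, less where a joint would pass 70% of its speed; a pose out of reach is approached as far as the arm can. A call is refused whole if a number of a shift passes 1 or a number of a turn 1, either way. A call with a gripper value outside its range is refused whole. The fingers move at their own pace and stop on an object; FORCE is the grip in N (left out, the last holds). Time passes only in rows, so rows that do not move let the fingers close. It gives the time, the measured TCP pose, the force and the opening at its end, in the units of the state.
- observe(): the state, without advancing time (a new reading comes with each control period).
- get_image(name): name is "side" or "top"; returns a dict with "frame" (384x512x3 uint8, red, green, blue), "depth" (384x512 float32, m along the optical axis (not along the pixel's ray), 0 where there is no reading), "K" (3x3 intrinsics, pixels), "rvec" (rotation vector, rad) and "tvec" (3), from world to camera coordinates, as OpenCV has them. Camera axes: x right, y down, z forward; pixel columns grow to the right and rows downward; lengths in m; the calibration is good to about 2 mm. A picture is of the moment at which its call begins.
- close_job(): hands the job in, once; it reports no verdict.
The state is a dict: "time_s": time; "q": joint angles; "qvel": joint speeds; "joint_efforts": joint torques, N m; "position": TCP position; "tool_rot": TCP orientation; "ft_force": force on the tool from outside, world axes, zero at the start; "wrist_torque": the same for the moment, N m; "grip_width": finger opening in m.
Only numpy, scipy, OpenCV 4.12 (cv2) and the standard library are available. Lean on these libraries where they do the work, as an engineer would, in place of code of your own. Each camera call takes 0.05 s, during which the arm holds its last target.

## Working session

There is one attempt and no reset: what is moved stays moved. The work goes in short steps, Python scripts to look and compute and a shell command to move; the robot and the scene stay as the last step left them, time stands still between calls to the robot, and variables do not carry over. Pictures are saved under pics/ and viewed, and the job is handed in when it is done.

```bash
mkdir -p pics; ls; python3 - <<'E'
from rig import *
import cv2,json
s=observe(); print({k:s[k] for k in ("time_s","position","tool_rot","ft_force","grip_width")})
for n in("top","side"):
    g=get_image(n); cv2.imwrite(f"pics/{n}0.png",g["frame"][:,:,::-1]); print(n,g["K"],g["rvec"],g["tvec"])
import rig; print([x for x in dir(rig) if x[0]!='_'])
try: print(grasp_offset)
except Exception as e: print(e)
E
```

```text
pics
{'time_s': 0.0, 'position': array([0.15807333, 0.52643949, 0.20100849]), 'tool_rot': array([[-9.57730024e-01,  2.87667694e-01, -7.06380171e-04],
       [ 2.87668398e-01,  9.57729212e-01, -1.28431890e-03],
       [ 3.07063869e-04, -1.43323402e-03, -9.99998926e-01]]), 'ft_force': array([ 0.26926843, -0.06450345,  0.42921171]), 'grip_width': 0.0851463596501102}
top [[362.95385764   0.         254.59306649]
 [  0.         362.95385764 198.98724899]
 [  0.           0.           1.        ]] [ 2.19562534 -2.16793511  0.05042665] [0.09682588 0.50350117 0.78825781]
side [[369.33633189   0.         254.36181071]
 [  0.         369.33633189 196.89419303]
 [  0.           0.           1.        ]] [ 2.17455311 -0.40009947  0.16864074] [-0.4576737   0.21036366  0.46099855]
['MotionError', 'close_job', 'get_image', 'grasp_offset', 'observe']
-0.0187
```

View pics/top0.png

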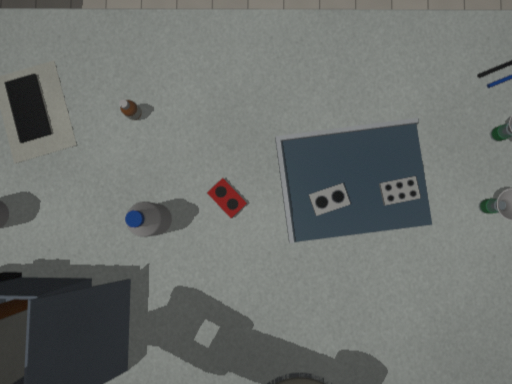

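View pics/side0.png

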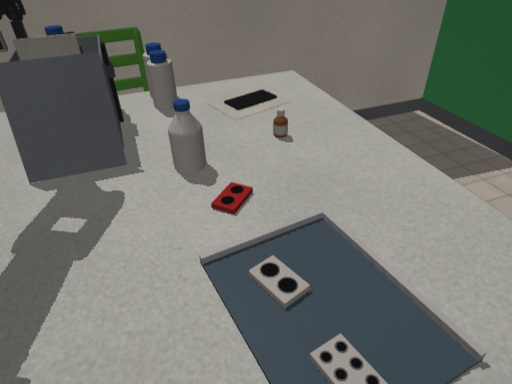

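Top view: the white two-well plate is at (330,199). Look-alikes are the six-well plate at (400,191) and the red two-well plate at (228,198). The bottle is at (143,219). The target corner is the board's upper left, at (283,139).

```bash
cat > h.py <<'E'
import numpy as np, cv2
from rig import *
def cam(n):
    g=get_image(n); R=cv2.Rodrigues(np.array(g["rvec"],float))[0]; t=np.array(g["tvec"],float).ravel()
    return g,np.array(g["K"]),R,t
def p2w(uv,z,K,R,t):
    uv=np.atleast_2d(np.array(uv,float)); d=np.c_[uv,np.ones(len(uv))]@np.linalg.inv(K).T@R; c=-R.T@t
    return c+d*((z-c[2])/d[:,2])[:,None]
def w2p(P,K,R,t):
    X=np.atleast_2d(P)@R.T+t; u=X@K.T; return u[:,:2]/u[:,2:]
def cloud(g,K,R,t):
    h,w=g["depth"].shape; v,u=np.mgrid[:h,:w]; d=g["depth"]
    X=np.stack([(u-K[0,2])/K[0,0]*d,(v-K[1,2])/K[1,1]*d,d],-1); return (X-t)@R
def plates(n,z=0.018):
    g,K,R,t=cam(n); f=g["frame"].astype(int); P=cloud(g,K,R,t)
    m=((f.min(2)>115)&(P[...,2]>0.004)&(P[...,2]<0.03)&(g["depth"]>0)).astype(np.uint8)
    return g,K,R,t,P,m
E
python3 - <<'E'
from h import *
g,K,R,t=cam("top"); np.savez("top0.npz",**g); f=g["frame"]
P=cloud(g,K,R,t)
for uv in [(330,160),(300,220),(420,215),(330,200),(332,209),(400,200),(280,180),(284,220),(350,131),(390,128),(228,198),(450,150)]:
    print(uv,f[uv[1],uv[0]],P[uv[1],uv[0]].round(4))
c=cv2.resize(f[115:250,265:440],None,fx=4.5,fy=4.4,interpolation=cv2.INTER_CUBIC)
cv2.imwrite("pics/crop0.png",c[:,:,::-1])
E
```

```text
(330, 160) [53 66 75] [ 0.5933 -0.0658  0.0041]
(300, 220) [57 70 79] [0.4571 0.0014 0.0064]
(420, 215) [55 68 77] [ 0.4717 -0.2653  0.0053]
(330, 200) [132 132 129] [ 0.5019 -0.0631  0.0181]
(332, 209) [128 129 126] [ 0.4822 -0.068   0.0159]
(400, 200) [125 125 122] [ 0.5038 -0.2163  0.0188]
(280, 180) [119 123 120] [0.5469 0.0465 0.0014]
(284, 220) [133 138 132] [4.567e-01 3.670e-02 4.000e-04]
(350, 131) [83 87 90] [ 0.6594 -0.1102  0.0072]
(390, 128) [53 66 73] [ 0.6671 -0.2002  0.0071]
(228, 198) [122  36  33] [0.5039 0.1626 0.0135]
(450, 150) [119 123 119] [ 0.6194 -0.3365  0.0014]
```

View pics/crop0.png

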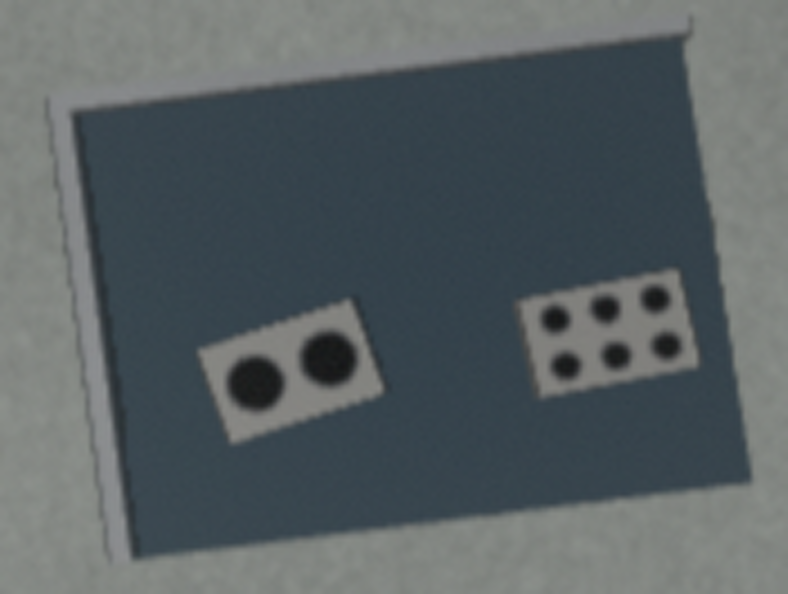

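```bash
cat >> h.py <<'E'
def boardfit(f,K,R,t):
    f=f.astype(int); m=((f[...,2]-f[...,0]>14)&(f[...,0]<75)).astype(np.uint8)
    m[:110]=0;m[260:]=0;m[:,:265]=0;m[:,450:]=0
    m=cv2.morphologyEx(m,cv2.MORPH_OPEN,np.ones((3,3)))
    cs=max(cv2.findContours(m,0,1)[0],key=cv2.contourArea)
    return cs
def plateposes(f,K,R,t,z=0.018):
    up=4; F=cv2.resize(f,None,fx=up,fy=up,interpolation=cv2.INTER_CUBIC).astype(int)
    m=((F.min(2)>95)&(F.max(2)-F.min(2)<20)).astype(np.uint8)
    out=[]
    for c in cv2.findContours(m,0,1)[0]:
        px=(c[:,0]+0.5)/up-0.5
        X=p2w(px,z,K,R,t)[:,:2]
        (cx,cy),(w,h),a=cv2.minAreaRect((X*1000).astype(np.float32))
        if 40<min(w,h)<62 and 68<max(w,h)<95:
            b=cv2.boxPoints(((cx,cy),(w,h),a)); e=[b[1]-b[0],b[2]-b[1]]; l=max(e,key=np.linalg.norm)
            if l[1]<0:l=-l
            out.append((cx,cy,w,h,np.degrees(np.arctan2(-l[0],l[1]))))
    return out
E
python3 - <<'E'
from h import *
g=np.load("top0.npz");K=g["K"];R=cv2.Rodrigues(g["rvec"])[0];t=g["tvec"].ravel();f=g["frame"]
print("cam",-R.T@t)
for p in plateposes(f,K,R,t): print(np.round(p,1))
cs=boardfit(f,K,R,t)
h=cv2.convexHull(cs); ap=cv2.approxPolyDP(h,5,True)[:,0]; print(ap)
# refine lines from hull contour pts
def fit(p,q):
    p=np.array(p,float);q=np.array(q,float);d=(q-p)/np.linalg.norm(q-p);n=np.array([-d[1],d[0]])
    c=cs[:,0].astype(float); s=(c-p)@d; k=(abs((c-p)@n)<2.5)&(s>6)&(s<np.linalg.norm(q-p)-6)
    vx,vy,x,y=cv2.fitLine(c[k].astype(np.float32),cv2.DIST_HUBER,0,.01,.01).ravel(); return k.sum(),np.array([[x-40*vx,y-40*vy],[x+40*vx,y+40*vy]])
for i in range(len(ap)):
    n,l=fit(ap[i],ap[(i+1)%len(ap)])
    for z in(.006,.018):
        W=p2w(l,z,K,R,t); d=W[1]-W[0]; print(ap[i],n,z,W[0,:2].round(4),W[1,:2].round(4),np.degrees(np.arctan2(d[1],d[0])).round(2))
E
```

```text
cam [0.45210699 0.08984246 0.81961373]
[[415 124]
 [429 224]
 [296 240]
 [283 141]]
[415 124] 88 0.006 [ 0.6599 -0.2593] [ 0.482  -0.2846] -171.88
[415 124] 88 0.018 [ 0.6568 -0.2541] [ 0.4815 -0.2791] -171.88
[429 224] 120 0.006 [ 0.4201 -0.0495] [ 0.4447 -0.2253] -82.02
[429 224] 120 0.018 [ 0.4205 -0.0475] [ 0.4448 -0.2206] -82.02
[296 240] 88 0.006 [0.6131 0.037 ] [0.4346 0.0123] -172.11
[296 240] 88 0.018 [0.6107 0.0378] [0.4348 0.0134] -172.11
[283 141] 121 0.006 [ 0.6432 -0.0185] [ 0.6682 -0.1974] -82.03
[283 141] 121 0.018 [ 0.6404 -0.0169] [ 0.6651 -0.1932] -82.03
```

```bash
sed -i 's/cv2.findContours(m,0,1)\[0\]:/cv2.findContours(m,1,1)[0]:/' h.py
python3 - <<'E'
from h import *
g=np.load("top0.npz");K=g["K"];R=cv2.Rodrigues(g["rvec"])[0];t=g["tvec"].ravel();f=g["frame"]
for p in plateposes(f,K,R,t): print(np.round(p,1), w2p([[p[0]/1000,p[1]/1000,.018]],K,R,t).round(1))
# profiles across left and far stops in board axes (yaw 8), z=.018 plane
a=np.radians(8);ux=np.array([np.cos(a),np.sin(a),0]);uy=np.array([-np.sin(a),np.cos(a),0])
gray=f.mean(2).astype(np.float32); br=(f[...,2].astype(np.float32)-f[...,0])
def prof(s_fixed,axis,rng):
    for v in rng:
        pts=[(ux*v+uy*s if axis=='x' else ux*s+uy*v)+[0,0,.018] for s in s_fixed]
        q=w2p(np.array(pts),K,R,t).astype(np.float32)
        z=[cv2.remap(i,q[:,0][None],q[:,1][None],1).mean() for i in(gray,br)]
        print(round(float(v)*1000),int(z[0]),int(z[1]),end=' | ')
    print()
print("left");prof(np.arange(.42,.62,.004),'y',np.arange(-.06,-.015,.002))
print("far");prof(np.arange(-.32,-.06,.004),'x',np.arange(.62,.662,.002))
E
```

```text
[ 503.5 -427.1   41.9   83.5   34.4] [[496.8 201.3]]
[504.3 -61.4  50.6  80.1  19.3] [[329.2 198.9]]
[505.  163.4  84.5  56.1 -45.4] [[227.4 197.4]]
[ 525.3 -216.6   50.1   80.1   12.2] [[399.9 190.3]]
[698.9 374.1  76.3  44.2 -13.3] [[135.9 110.6]]
left
-60 68 21 | -58 68 21 | -56 68 21 | -54 68 21 | -52 68 21 | -50 68 21 | -48 65 19 | -46 57 15 | -44 57 11 | -42 78 7 | -40 117 5 | -38 135 4 | -36 137 3 | -34 136 3 | -32 127 3 | -30 114 2 | -28 125 0 | -26 132 0 | -24 133 0 | -22 133 0 | -20 132 0 | -18 132 0 | -16 132 0 | 
far
620 65 21 | 622 65 21 | 624 65 21 | 626 65 21 | 628 65 21 | 630 65 20 | 632 66 17 | 634 73 9 | 636 97 4 | 638 121 3 | 640 131 3 | 642 132 3 | 644 132 3 | 646 131 2 | 648 131 0 | 650 131 0 | 652 131 0 | 654 131 0 | 656 131 0 | 658 131 0 | 660 131 0 | 662 131 0 |
```

```bash
cat >> h.py <<'E'
from scipy.spatial.transform import Rotation as Ro
def need(p,jaw=None):
    s=observe(); T=s["tool_rot"]; d=T.T@(np.array(p)-s["position"])/.05
    print("t",round(s["time_s"],2),"pos",s["position"].round(4),"jaw",np.degrees(np.arctan2(T[1,1],T[0,1])).round(2),"w",round(s["grip_width"]*1e3,1),"F",s["ft_force"].round(1))
    print("shift units",d.round(3),"n",np.linalg.norm(d).round(2))
    if jaw is not None:
        a=np.radians(jaw); y=np.array([np.cos(a),np.sin(a),0]); z=np.array([0,0,-1.]); G=np.c_[np.cross(y,z),y,z]
        r=Ro.from_matrix(T.T@G).as_rotvec(degrees=True); print("turn units",(r/8).round(3))
E
python3 -c "
from h import *
need([.504,-.061,.2],19.3)"
```

```text
t 0.15 pos [0.1581 0.5265 0.2012] jaw 73.28 w 85.4 F [ 0.5 -0.3 -0.3]
shift units [-10.006  -9.264   0.03 ] n 13.64
turn units [-8.000e-03  2.000e-03  6.747e+00]
```

```bash
python3 -m pendant '[85,-0.7,-0.65,0,0,0,0, 85,-0.7,-0.65,0,0,0,0, 85,-0.7,-0.65,0,0,0,0, 85,-0.7,-0.65,0,0,0,0, 85,-0.7,-0.65,0,0,0,0, 85,-0.7,-0.65,0,0,0,0, 85,-0.7,-0.65,0,0,0,0, 85,-0.7,-0.65,0,0,0,0, 85,-0.7,-0.65,0,0,0,0, 85,-0.7,-0.65,0,0,0,0, 85,-0.7,-0.65,0,0,0,0, 85,-0.7,-0.65,0,0,0,0]' 20
python3 -m pendant '[66,0,0,0,0,0,1, 66,0,0,0,0,0,1, 66,0,0,0,0,0,1, 66,0,0,0,0,0,1, 66,0,0,0,0,0,1, 66,0,0,0,0,0,1, 66,0,0,0,0,0,0.75, 66,0,0,0,0,0,0]' 20
python3 -c "
from h import *
need([.504,-.061,.06],19.3)"
```

```text
time_s: 1.35
position: [0.4488, 0.0304, 0.2016]
tool_rot: [[-0.958, 0.288, 0.0], [0.288, 0.958, 0.0], [-0.0, 0.0, -1.0]]
ft_force: [1.3, 1.4, 1.3]
grip_width: 0.0851
time_s: 2.15
position: [0.4481, 0.0324, 0.2015]
tool_rot: [[-0.329, 0.944, -0.0], [0.944, 0.329, 0.0], [0.0, -0.0, -1.0]]
ft_force: [-0.3, -0.3, -0.6]
grip_width: 0.0659
t 2.15 pos [0.4481 0.0324 0.2015] jaw 19.23 w 65.9 F [-0.3 -0.3 -0.6]
shift units [-2.133  0.441  2.829] n 3.57
turn units [-0.003 -0.002 -0.009]
```

```bash
python3 -m pendant '[66,-0.71,0.15,0.2,0,0,0, 66,-0.71,0.15,0.2,0,0,0, 66,-0.71,0.15,0.4,0,0,0, 66,0,0,0.9,0,0,0, 66,0,0,0.9,0,0,0, 66,0,0,0.2,0,0,0, 66,0,0,0,0,0,0]'
python3 -c "
from h import *
need([.504,-.061,.03],19.3)
for n in('top','side'):
    g=get_image(n); f=g['frame']; c=f[100:270,250:450] if n=='top' else f[150:384,180:460]
    cv2.imwrite('pics/'+n+'1.png',cv2.resize(c,None,fx=2.5,fy=2.5)[:,:,::-1])
"
```

```text
time_s: 2.85
position: [0.5043, -0.0605, 0.0611]
tool_rot: [[-0.332, 0.943, -0.003], [0.943, 0.332, 0.001], [0.002, -0.002, -1.0]]
ft_force: [-0.3, 0.3, 0.4]
grip_width: 0.0658
t 2.85 pos [ 0.5043 -0.0605  0.0611] jaw 19.38 w 65.8 F [-0.3  0.3  0.4]
shift units [-0.008 -0.007  0.622] n 0.62
turn units [-0.015 -0.012  0.01 ]
```

View pics/side1.png

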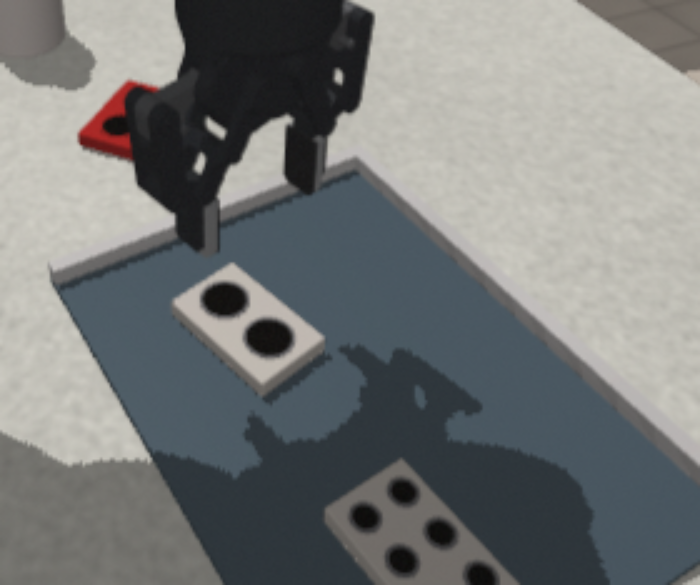

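The side view shows the open fingers over the two-well plate (crop 250,330), with the jaws across its short side. I'll go down a step and check again before straddling it.

```bash
python3 -m pendant '[66,0,0,0.3,0,0,0, 66,0,0,0.32,0,0,0, 66,0,0,0,0,0,0]'
python3 -c "
from h import *
need([.504,-.061,.007],19.3)
for n in('top','side'):
    g=get_image(n); f=g['frame']; c=f[100:270,250:450] if n=='top' else f[150:384,180:460]
    cv2.imwrite('pics/'+n+'2.png',cv2.resize(c,None,fx=2.5,fy=2.5)[:,:,::-1])
"
```

```text
time_s: 3.25
position: [0.5049, -0.0606, 0.0313]
tool_rot: [[-0.331, 0.944, 0.001], [0.944, 0.331, -0.0], [-0.0, 0.001, -1.0]]
ft_force: [-0.6, -0.2, -0.5]
grip_width: 0.0663
t 3.25 pos [ 0.5049 -0.0606  0.0313] jaw 19.33 w 66.3 F [-0.6 -0.2 -0.5]
shift units [-0.001 -0.02   0.486] n 0.49
turn units [0.004 0.003 0.004]
```

View pics/side2.png

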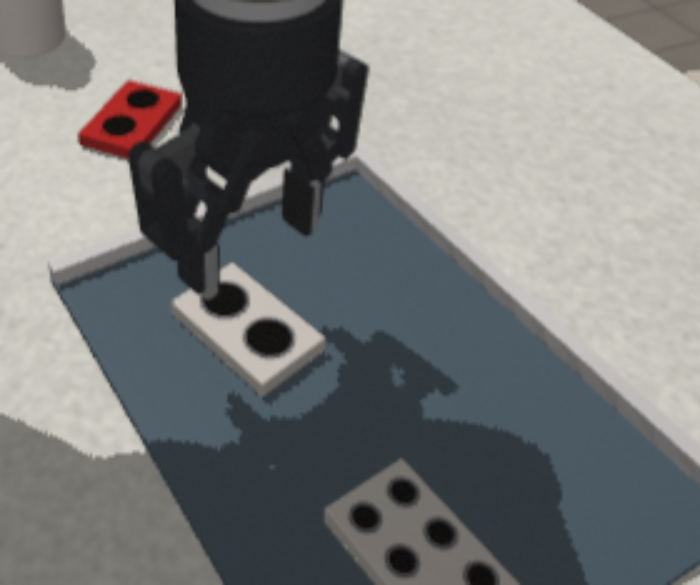

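View pics/top2.png

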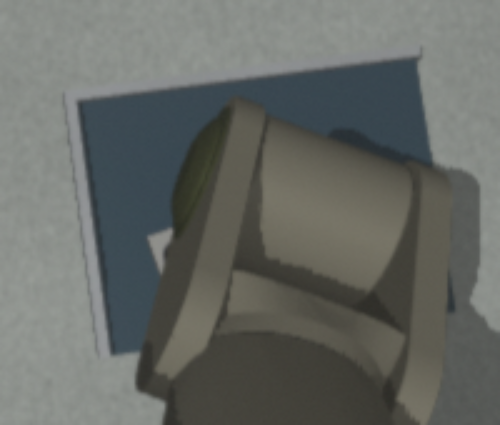

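```bash
python3 -c "
from h import *
s=observe();T=s['tool_rot'];p=s['position']
g,K,R,t=cam('side')
for z in(.036,.012):
  for sg in(-1,1):
    for wx in(-.011,.011):
      q=p+T[:,1]*sg*.033+T[:,0]*wx; q[2]=z
      print(z,sg,wx,((w2p(q,K,R,t)[0]-[180,150])*2.5).round(0))
a=np.radians(19.3)
for x,y in((-25,-40),(-25,40),(25,40),(25,-40)):
  q=np.array([.5043+(x*np.cos(a)-y*np.sin(a))/1e3,-.0614+(x*np.sin(a)+y*np.cos(a))/1e3,.018]);print(x,y,((w2p(q,K,R,t)[0]-[180,150])*2.5).round(0))
"
```

```text
0.036 -1 -0.011 [220. 338.]
0.036 -1 0.011 [194. 314.]
0.036 1 -0.011 [305. 279.]
0.036 1 0.011 [279. 259.]
0.012 -1 -0.011 [220. 366.]
0.012 -1 0.011 [195. 343.]
0.012 1 -0.011 [303. 308.]
0.012 1 0.011 [278. 287.]
-25 -40 [264. 386.]
-25 40 [172. 301.]
25 40 [235. 261.]
25 -40 [329. 338.]
```

```bash
python3 -c "
from h import *
g,K,R,t=cam('side');P=cloud(g,K,R,t);s=observe();T=s['tool_rot'];p=s['position']
for cx,cy in((195,285),(208,285),(212,260),(195,275),(305,225),(318,215),(290,220),(295,200),(250,240)):
  u,v=int(180+cx/2.5),int(150+cy/2.5); print((cx,cy),P[v,u].round(3),((P[v,u]-p)@T*1e3).round(0))
f=g['frame'][200:300,230:330]; cv2.imwrite('pics/z.png',cv2.resize(f,None,fx=6,fy=6,interpolation=cv2.INTER_NEAREST)[:,:,::-1])
"
```

```text
(195, 285) [ 0.465 -0.082  0.082] [ -6. -45. -50.]
(208, 285) [ 0.472 -0.081  0.079] [ -8. -39. -47.]
(212, 260) [ 0.472 -0.084  0.1  ] [-11. -39. -68.]
(195, 275) [ 0.465 -0.082  0.089] [ -7. -45. -57.]
(305, 225) [ 0.54  -0.056  0.076] [ -7.  34. -43.]
(318, 215) [ 0.546 -0.058  0.082] [-11.  40. -50.]
(290, 220) [ 0.536 -0.045  0.071] [  5.  34. -39.]
(295, 200) [ 0.537 -0.049  0.089] [  1.  33. -57.]
(250, 240) [0.536 0.009 0.007] [56. 52. 25.]
```

View pics/z.png

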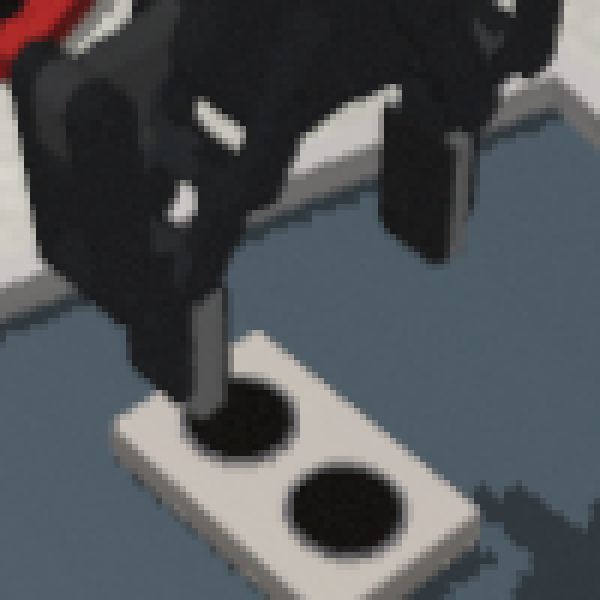

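```bash
python3 -m pendant '[66,0,0,0.2,0,0,0, 66,0,0,0.18,0,0,0, 66,0,0,0,0,0,0, 66,0,0,0,0,0,0]'
cat >> h.py <<'E'
def sidecrop(name,box=(150,384,180,460),k=2.5,n="side"):
    g=get_image(n); a,b,c,d=box; cv2.imwrite("pics/"+name,cv2.resize(g["frame"][a:b,c:d],None,fx=k,fy=k,interpolation=cv2.INTER_CUBIC)[:,:,::-1])
E
python3 -c "
from h import *
need([.504,-.061,.007],19.3); print(observe()['q'])
sidecrop('side3.png',(200,310,230,350),5)
"
```

```text
time_s: 3.85
position: [0.5045, -0.0606, 0.0113]
tool_rot: [[-0.33, 0.944, -0.001], [0.944, 0.33, 0.0], [0.001, -0.001, -1.0]]
ft_force: [0.1, -0.4, 0.1]
grip_width: 0.0658
t 3.85 pos [ 0.5045 -0.0606  0.0113] jaw 19.28 w 65.8 F [ 0.1 -0.4  0.1]
shift units [-0.003 -0.012  0.085] n 0.09
turn units [-0.005 -0.004 -0.002]
[-2.02226166e+01  3.08642556e+01  9.59524811e+01  1.45256884e-03
  5.32341440e+01 -3.95055918e+01]
```

View pics/side3.png

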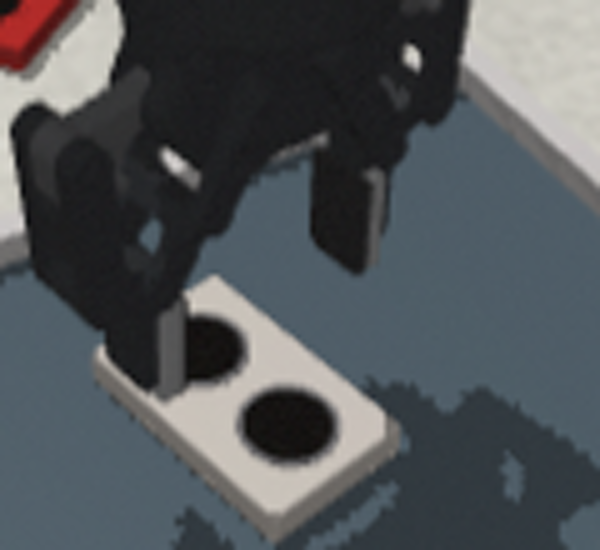

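```bash
cat >> h.py <<'E'
def fingers():
    g,K,R,t=cam("side"); P=cloud(g,K,R,t); s=observe(); T=s["tool_rot"]; L=(P-s["position"])@T*1e3
    d=g["depth"]; m=(d>0)&(P[...,2]>.027)&(abs(L[...,0])<25)&(abs(L[...,1])<65)&(L[...,2]>-80)
    for nm,k in(("near",L[...,1]<0),("far",L[...,1]>0)):
        q=L[m&k]; 
        if len(q)==0: print(nm,"none"); continue
        zs=np.sort(q[:,2])[::-1]; lo=q[q[:,2]>zs[min(20,len(zs)-1)]-6]
        print(nm,len(q),"lowest tool z",zs[[0,5,20]].round(1),"x",lo[:,0].min().round(),lo[:,0].max().round(),"y",lo[:,1].min().round(),lo[:,1].max().round())
E
python3 -c "
from h import *
fingers()"
```

```text
near 260 lowest tool z [-37.7 -39.5 -44.6] x -11.0 8.0 y -47.0 -32.0
far 344 lowest tool z [-34.7 -37.9 -40.1] x -11.0 11.0 y 32.0 45.0
```

The depth image puts the fingertips about 36 mm behind the reported TCP, more than the stated swing of 13 mm or less. I'll go down in small steps and use the camera and force readings instead of the nominal height.

```bash
python3 -m pendant '[66,0,0,0.1,0,0,0, 66,0,0,0.1,0,0,0, 66,0,0,0.1,0,0,0, 66,0,0,0,0,0,0]'
python3 -c "
from h import *
need([.504,-.061,-.01],19.3); fingers()
sidecrop('side4.png',(200,310,230,350),5)
"
```

```text
time_s: 4.35
position: [0.5042, -0.0606, -0.0042]
tool_rot: [[-0.33, 0.944, -0.001], [0.944, 0.33, 0.001], [0.001, -0.001, -1.0]]
ft_force: [-0.3, 0.5, -0.4]
grip_width: 0.066
t 4.35 pos [ 0.5042 -0.0606 -0.0042] jaw 19.28 w 66.0 F [-0.3  0.5 -0.4]
shift units [-0.007 -0.007  0.117] n 0.12
turn units [-0.008 -0.007 -0.003]
near 249 lowest tool z [-37.1 -40.2 -44.1] x -11.0 7.0 y -46.0 -32.0
far 329 lowest tool z [-36.6 -37.4 -40.8] x -10.0 12.0 y 32.0 45.0
```

View pics/side4.png

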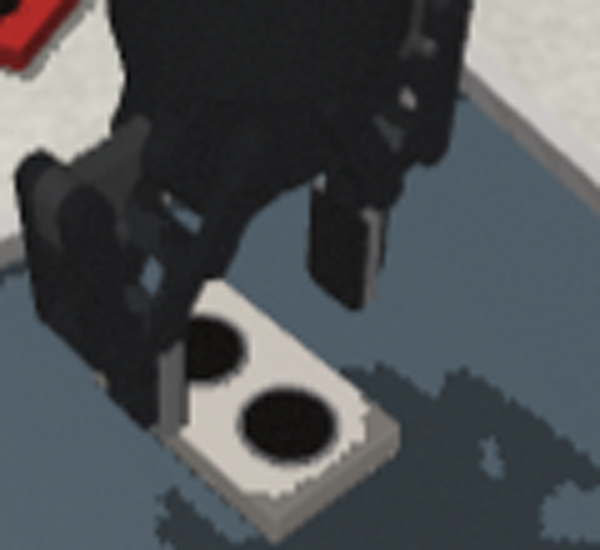

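TCP is below the table plane with zero force, so the offset is real. The tips are at z≈0.032, and I'll lower them about 21 mm more.

```bash
python3 -m pendant '[66,0,0,0.1,0,0,0, 66,0,0,0.1,0,0,0, 66,0,0,0.06,0,0,0, 66,0,0,0.06,0,0,0, 66,0,0,0.06,0,0,0, 66,0,0,0,0,0,0]'
python3 -c "
from h import *
need([.504,-.061,-.025],19.3); fingers()
sidecrop('side5.png',(200,310,230,350),5)
"
```

```text
time_s: 5.05
position: [0.5045, -0.0606, -0.0228]
tool_rot: [[-0.33, 0.944, -0.001], [0.944, 0.33, 0.0], [0.0, -0.0, -1.0]]
ft_force: [0.1, -0.4, -0.3]
grip_width: 0.0657
t 5.05 pos [ 0.5045 -0.0606 -0.0228] jaw 19.28 w 65.7 F [ 0.1 -0.4 -0.3]
shift units [-0.004 -0.012  0.045] n 0.05
turn units [-0.004 -0.003 -0.003]
near 178 lowest tool z [-49.6 -49.8 -51.7] x -11.0 6.0 y -47.0 -33.0
far 233 lowest tool z [-49.6 -50.2 -52. ] x -11.0 12.0 y 32.0 46.0
```

View pics/side5.png

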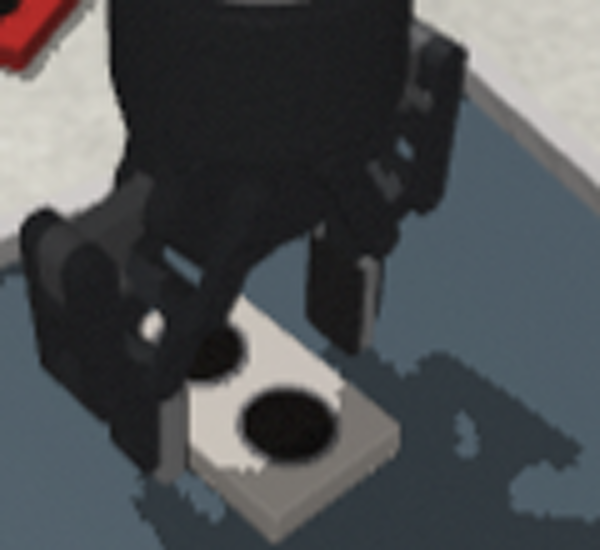

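```bash
python3 -m pendant '[66,0,0,0.05,0,0,0, 58,0,0,0,0,0,0, 54,0,0,0,0,0,0, 48,0,0,0,0,0,0, 48,0,0,0,0,0,0, 48,0,0,0,0,0,0]' 20
python3 -c "
from h import *
need([.504,-.061,-.025],19.3)
sidecrop('side6.png',(200,310,230,350),5)
"
```

```text
time_s: 5.75
position: [0.5047, -0.0607, -0.0247]
tool_rot: [[-0.33, 0.944, 0.0], [0.944, 0.33, -0.0], [-0.0, 0.0, -1.0]]
ft_force: [-1.6, 0.7, 3.1]
grip_width: 0.0494
t 5.75 pos [ 0.5047 -0.0607 -0.0247] jaw 19.28 w 49.4 F [-1.6  0.7  3.1]
shift units [-0.001 -0.015  0.006] n 0.02
turn units [ 0.     0.001 -0.002]
```

View pics/side6.png

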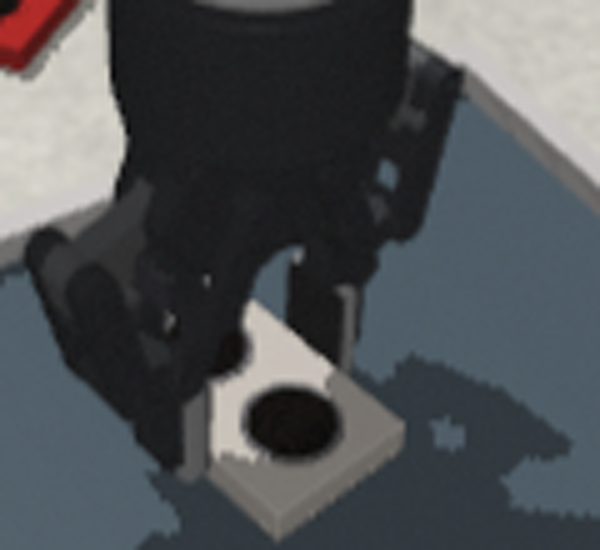

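Gripped at 49.4 mm. The picture shows both pads on the long sides, at crop (195,440) and (345,330). Next I square the plate to the board (8°) and slide.

```bash
python3 -m pendant '[46,0,0,0,0,0,0.35, 46,0,0,0,0,0,0.35, 46,0,0,0,0,0,0.35, 46,0,0,0,0,0,0.35, 46,0,0,0,0,0,0]' 20
python3 -c "
from h import *
need([.590,-.001,-.0247],8)
"
```

```text
time_s: 6.3
position: [0.505, -0.0609, -0.0247]
tool_rot: [[-0.14, 0.99, 0.001], [0.99, 0.14, -0.0], [-0.0, 0.001, -1.0]]
ft_force: [-0.5, 0.0, 2.9]
grip_width: 0.0493
t 6.3 pos [ 0.505  -0.0609 -0.0247] jaw 8.05 w 49.3 F [-0.5  0.   2.9]
shift units [9.470e-01 1.851e+00 1.000e-03] n 2.08
turn units [0.005 0.003 0.006]
```

```bash
python3 -m pendant '[46,0.1,0.2,0,0,0,0, 46,0.15,0.3,0,0,0,0, 46,0.15,0.3,0,0,0,0, 46,0.15,0.3,0,0,0,0, 46,0.15,0.3,0,0,0,0, 46,0.15,0.3,0,0,0,0, 46,0.1,0.15,0,0,0,0, 46,0,0,0,0,0,0]' 20
python3 -c "
from h import *
need([.590,-.001,-.0247],8)
sidecrop('side7.png',(150,320,180,380),4)
"
```

```text
time_s: 7.1
position: [0.5907, 0.0001, -0.0247]
tool_rot: [[-0.142, 0.99, 0.002], [0.99, 0.142, 0.0], [-0.0, 0.002, -1.0]]
ft_force: [2.0, 3.0, 4.0]
grip_width: 0.0493
t 7.1 pos [ 5.907e-01  1.000e-04 -2.470e-02] jaw 8.18 w 49.3 F [2. 3. 4.]
shift units [-0.02  -0.017  0.   ] n 0.03
turn units [0.014 0.    0.023]
```

View pics/side7.png

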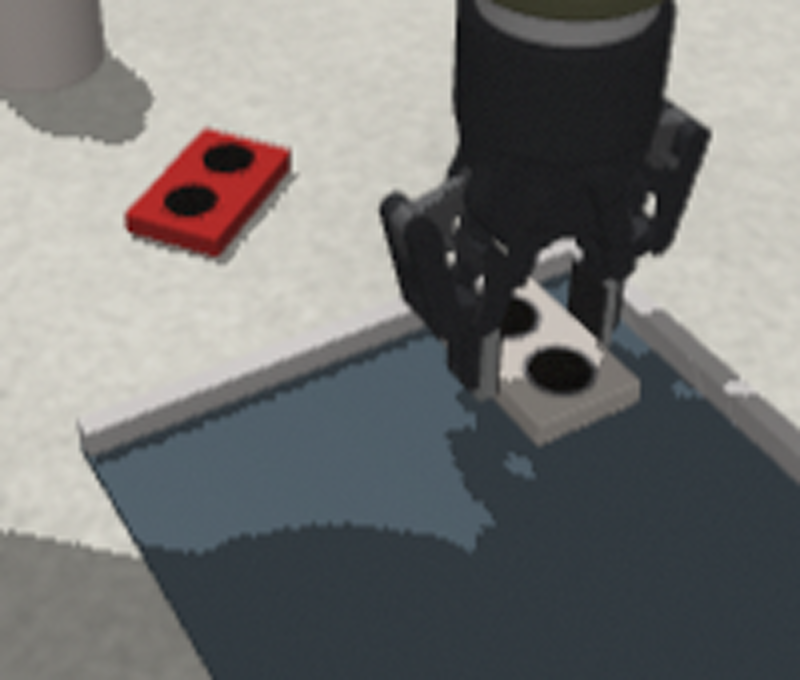

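The plate has slid close to the corner and is square to the board. Now I creep it left (tool +x) to the left stop, watching the force.

```bash
python3 -m pendant '[46,0.02,0,0,0,0,0, 46,0.02,0,0,0,0,0, 46,0,0,0,0,0,0]' 20
python3 -m pendant '[46,0.02,0,0,0,0,0, 46,0.02,0,0,0,0,0, 46,0,0,0,0,0,0]' 20
```

```text
time_s: 7.45
position: [0.5893, 0.0008, -0.0247]
tool_rot: [[-0.14, 0.99, 0.0], [0.99, 0.14, -0.0], [-0.001, 0.0, -1.0]]
ft_force: [0.5, -3.3, 5.3]
grip_width: 0.0493
time_s: 7.75
position: [0.5891, 0.0019, -0.0247]
tool_rot: [[-0.14, 0.99, 0.0], [0.99, 0.14, -0.002], [-0.002, -0.0, -1.0]]
ft_force: [0.4, -8.8, 5.3]
grip_width: 0.0493
```

Contact with the left stop: −8.8 N along y, at the expected home y. Now I release, rise and turn the jaws along the long side for a two-point push.

```bash
python3 -m pendant '[60,0,0,0,0,0,0, 60,0,0,0,0,0,0, 60,0,0,0,0,0,0, 60,0,0,-0.4,0,0,0, 60,0,0,-0.8,0,0,0]'
python3 -m pendant '[42,0,0,0,0,0,1, 42,0,0,0,0,0,1, 42,0,0,0,0,0,1, 42,0,0,0,0,0,1, 42,0,0,0,0,0,1, 42,0,0,0,0,0,1, 42,0,0,0,0,0,1, 42,0,0,0,0,0,1, 42,0,0,0,0,0,1, 42,0,0,0,0,0,1, 42,0,0,0,0,0,1, 42,0,0,0,0,0,0.25]'
python3 -c "
from h import *
a=np.radians(8);ux=np.array([np.cos(a),np.sin(a)]);uy=np.array([-np.sin(a),np.cos(a)])
p=ux*(.527+.010)+uy*(-.190+.105);print(p)
need([*p,.03],-82)
g,K,R,t=cam('top'); np.savez('t8.npz',**g)
sidecrop('top8.png',(100,270,250,450),3.5,'top')
"
```

```text
time_s: 8.25
position: [0.587, 0.004, 0.033]
tool_rot: [[-0.141, 0.99, -0.007], [0.99, 0.141, 0.002], [0.003, -0.007, -1.0]]
ft_force: [1.1, -0.6, -0.7]
grip_width: 0.0602
time_s: 9.45
position: [0.5887, 0.0037, 0.0348]
tool_rot: [[0.991, 0.136, -0.001], [0.136, -0.991, 0.001], [-0.001, -0.001, -1.0]]
ft_force: [0.1, 0.0, -0.7]
grip_width: 0.042
[ 0.54360367 -0.00943683]
t 9.45 pos [0.5887 0.0037 0.0348] jaw -82.15 w 42.0 F [ 0.1  0.  -0.7]
shift units [-0.928  0.137  0.097] n 0.94
turn units [-0.004  0.006 -0.019]
```

View pics/top8.png

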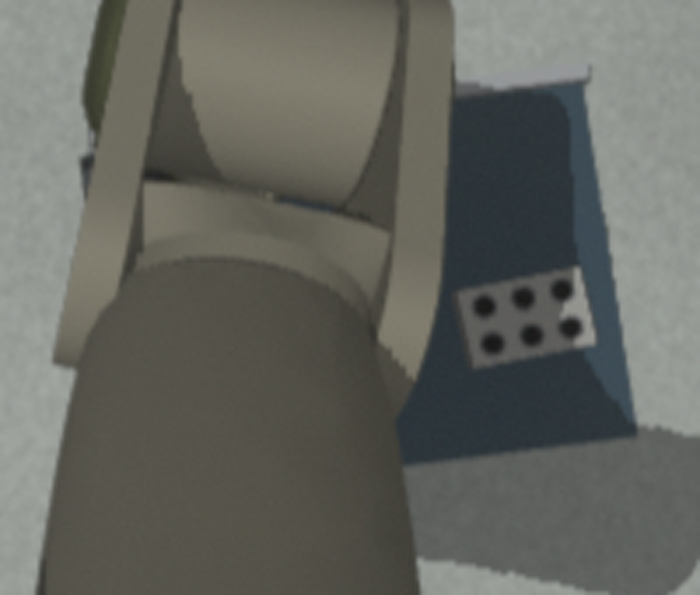

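```bash
python3 -m pendant '[42,-0.46,0.07,0,0,0,0, 42,-0.46,0.07,0,0,0,0, 42,0,0,0.5,0,0,0, 42,0,0,0,0,0,0]'
python3 -c "
from h import *
need([.5436,-.0094,-.022],-82)
sidecrop('side9.png',(150,320,180,380),4)
"
```

```text
time_s: 9.95
position: [0.5426, -0.0098, 0.0083]
tool_rot: [[0.99, 0.141, -0.005], [0.141, -0.99, 0.001], [-0.004, -0.002, -1.0]]
ft_force: [1.2, -0.1, -0.4]
grip_width: 0.0421
t 9.95 pos [ 0.5426 -0.0098  0.0083] jaw -81.88 w 42.1 F [ 1.2 -0.1 -0.4]
shift units [ 0.023 -0.003  0.605] n 0.61
turn units [-0.014  0.031  0.016]
```

View pics/side9.png

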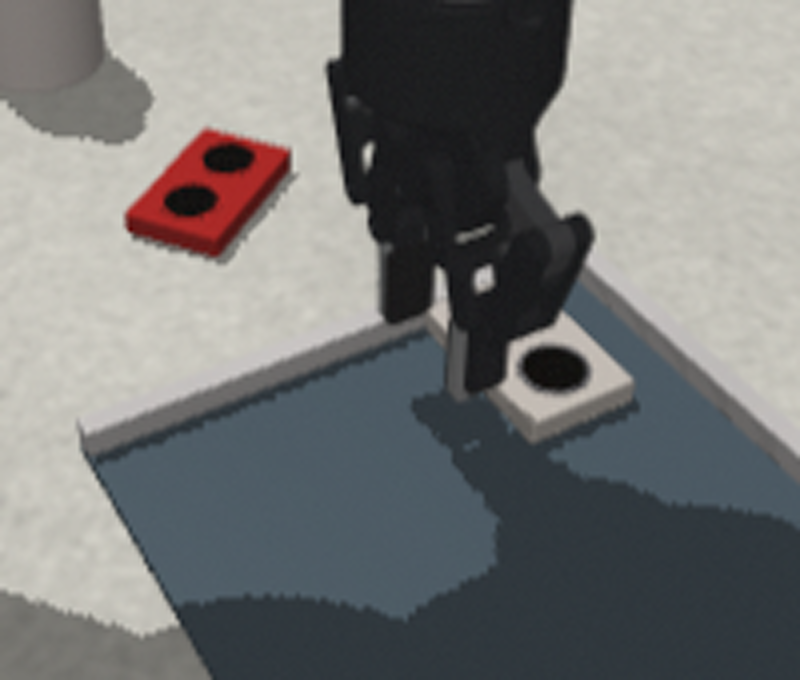

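```bash
python3 -m pendant '[42,0,0,0.2,0,0,0, 42,0,0,0.15,0,0,0, 42,0,0,0.12,0,0,0, 42,0,0,0.1,0,0,0, 42,0,0,0,0,0,0]'
python3 -c "
from h import *
need([.5436,-.0094,-.022],-82); fingers()
sidecrop('side10.png',(150,320,180,380),4)
"
```

```text
time_s: 10.5
position: [0.5441, -0.01, -0.0191]
tool_rot: [[0.99, 0.141, -0.001], [0.141, -0.99, 0.0], [-0.001, -0.0, -1.0]]
ft_force: [-0.4, -0.3, -0.3]
grip_width: 0.0419
t 10.5 pos [ 0.5441 -0.01   -0.0191] jaw -81.91 w 41.9 F [-0.4 -0.3 -0.3]
shift units [-0.009 -0.013  0.059] n 0.06
turn units [-0.003  0.008  0.011]
near 225 lowest tool z [-45.7 -46.7 -48.4] x -11.0 10.0 y -35.0 -20.0
far 169 lowest tool z [-45.7 -46.4 -49. ] x -11.0 7.0 y 21.0 35.0
```

View pics/side10.png

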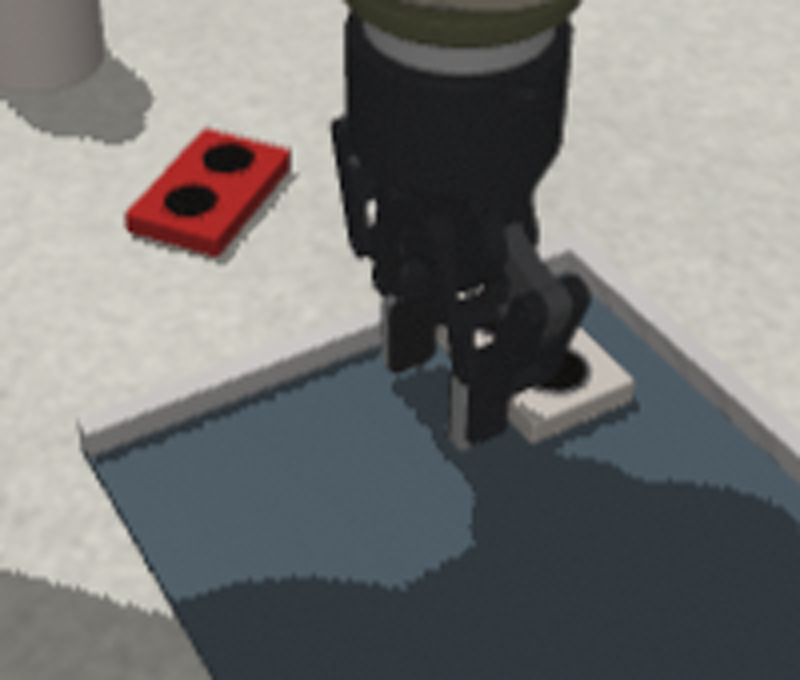

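Both fingers now stand behind the near long edge, at crop (410,350) and (480,430), with the plate ahead of them. I lower 2 mm more and push towards the far stop.

```bash
python3 -m pendant '[42,0,0,0.05,0,0,0, 42,0.1,0,0,0,0,0, 42,0.1,0,0,0,0,0, 42,0.1,0,0,0,0,0, 42,0.1,0,0,0,0,0, 42,0.1,0,0,0,0,0, 42,0.1,0,0,0,0,0, 42,0.06,0,0,0,0,0, 42,0,0,0,0,0,0]'
python3 -m pendant '[42,0.03,0,0,0,0,0, 42,0.03,0,0,0,0,0, 42,0,0,0,0,0,0]'
python3 -c "
from h import *
a=np.radians(8);ux=np.array([np.cos(a),np.sin(a)]);uy=np.array([-np.sin(a),np.cos(a)])
p=ux*(.527+.049)+uy*(-.190+.105);
need([*p,-.0215],-82)"
```

```text
time_s: 11.5
position: [0.5777, -0.0054, -0.0209]
tool_rot: [[0.99, 0.141, 0.001], [0.141, -0.99, 0.0], [0.001, 0.0, -1.0]]
ft_force: [0.4, 0.1, -0.5]
grip_width: 0.0421
time_s: 11.8
position: [0.5803, -0.005, -0.0209]
tool_rot: [[0.99, 0.141, 0.0], [0.141, -0.99, 0.0], [0.0, -0.0, -1.0]]
ft_force: [-0.8, -0.1, -0.5]
grip_width: 0.0421
t 11.8 pos [ 0.5803 -0.005  -0.0209] jaw -81.92 w 42.1 F [-0.8 -0.1 -0.5]
shift units [ 0.041 -0.014  0.013] n 0.05
turn units [-0.    -0.002  0.01 ]
```

```bash
python3 -m pendant '[42,0.03,0,0,0,0,0, 42,0.03,0,0,0,0,0, 42,0,0,0,0,0,0]'
python3 -c "
from h import *
sidecrop('side11.png',(150,320,180,380),4)"
```

```text
time_s: 12.1
position: [0.5805, -0.0048, -0.021]
tool_rot: [[0.99, 0.141, -0.006], [0.141, -0.99, -0.0], [-0.006, -0.001, -1.0]]
ft_force: [-11.5, -3.3, 7.4]
grip_width: 0.0421
```

View pics/side11.png

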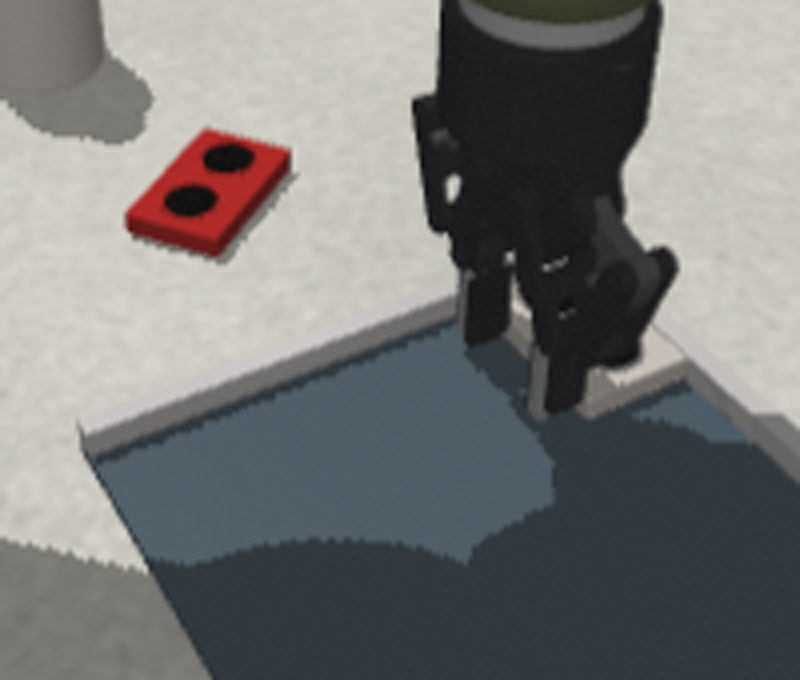

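Force is −11.5 N along x with the position stalled, so the plate is on the far stop. I back off, rise and check.

```bash
python3 -m pendant '[42,-0.2,0,0,0,0,0, 42,-0.3,0,0,0,0,0, 42,-0.3,0,-0.3,0,0,0, 42,-0.6,0,-0.7,0,0,0, 42,-0.9,0,-0.4,0,0,0, 42,-0.9,0,0,0,0,0, 42,-0.9,0,0,0,0,0, 42,0,0,0,0,0,0]'
python3 -c "
from h import *
need([.5,-.1,.05],-82)
sidecrop('side12.png',(150,320,180,380),4)
sidecrop('top12.png',(100,270,250,450),3.5,'top')"
```

```text
time_s: 12.95
position: [0.3746, -0.0324, 0.049]
tool_rot: [[0.99, 0.139, -0.004], [0.139, -0.99, 0.002], [-0.004, -0.002, -1.0]]
ft_force: [0.9, 0.0, -0.1]
grip_width: 0.0421
t 12.95 pos [ 0.3746 -0.0324  0.049 ] jaw -82.0 w 42.1 F [ 0.9  0.  -0.1]
shift units [ 2.295  1.689 -0.033] n 2.85
turn units [-0.015  0.027  0.   ]
```

View pics/side12.png

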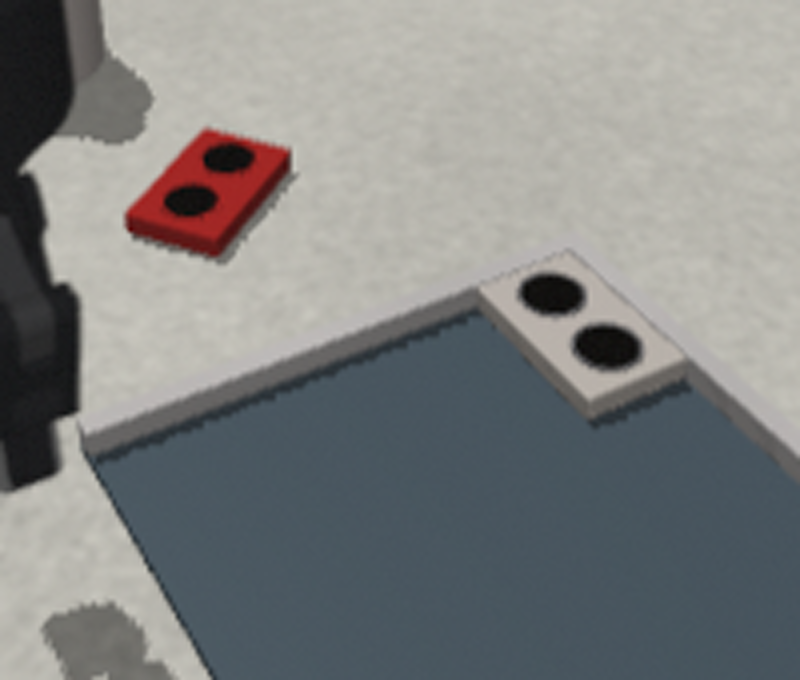

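View pics/top12.png

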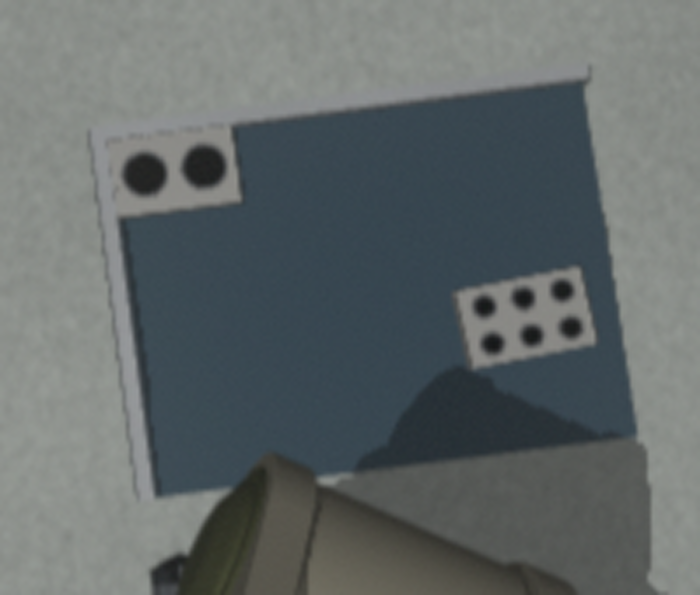

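```bash
python3 -c "
from h import *
sidecrop('side13.png',(205,260,290,360),11)
sidecrop('top13.png',(125,175,270,330),12,'top')"
```

```text
(no output)
```

View pics/side13.png

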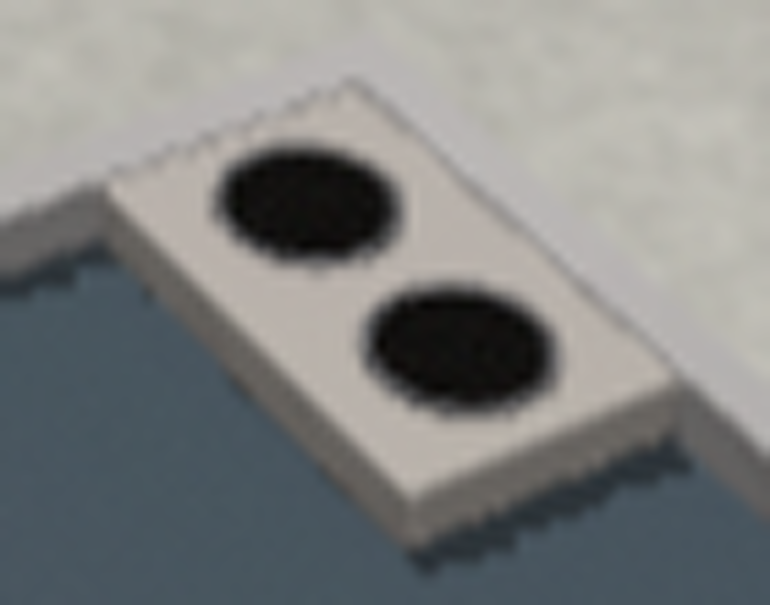

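View pics/top13.png

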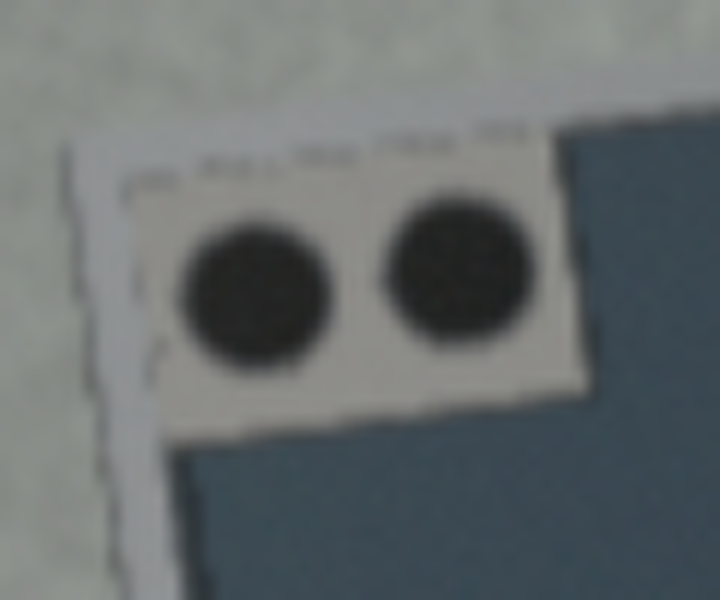

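Both close crops show only a hairline along each stop, even along its whole length, and the robot is clear. I'm handing the job in.

```bash
python3 -c "
from h import *
g,K,R,t=cam('top')
for p in plateposes(g['frame'],K,R,t): print(np.round(p,1))
s=observe();print(s['time_s'],s['ft_force'].round(1))
print(close_job())"
```

```text
[ 503.4 -427.    40.9   82.2   34.2]
[505.  163.8  84.   55.6 -45.6]
[ 525.3 -216.5   50.8   80.9   12.2]
[698.9 374.3  75.5  43.1 -13.9]
13.2 [0.7 0.5 0.9]
the job is handed in; nothing more can be done
None
```

The two-well spot plate is home in the far left corner of the board, and I handed the job in at 13.2 s. I gripped it lightly across its short side, squared it to the board and slid it against the left stop. After letting go, I pushed it against the far stop with two fingers on its near long side.

- **Contact:** the left stop read about −9 N along y before release. The far stop read about −11.5 N along x, with the arm stalled.
- **Final pictures:** both views show the plate square in the corner, with an even hairline along each stop. The fingers were clear and the wrist force was about zero.
- **Other things:** the six-well plate measured 0.1 mm from its starting pose and the red plate 0.8 mm, both within measuring error. I did not re-measure the bottle, but the arm never went near it after the first move.

**Checks that failed or disagreed:**
- **Finger height:** the fingertips sat roughly 35 mm behind the reported TCP, against the 13 mm at most that I was told. I set heights from the depth image and the force readings instead.
- **Final plate position:** my plate finder could not separate the white plate from the stops once it was home. The final position therefore rests on the pictures and the contact forces, not on a measured pose.
- **Left stop:** I did not nudge the plate left again after the last push.

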